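# Dial open the tilt bin of fittings

### The arm

A 6-joint arm with a two-finger parallel gripper is mounted at the origin on the work surface. World frame = base frame: x ahead of the robot, y to its left, z up, the work surface at z = 0. Lengths are in m, angles in rad, forces in N, time in s.
With the tool pointing down it reaches from about 0.3 to 0.875 m from the base axis. Payload 4.2 kg.
Tool frame: the origin (TCP) lies at the very end of the fingers, on their centre line; the grasp point (between the pads) lies tcp_to_grasp behind it (tcp_to_grasp is the distance from the TCP to the grasp point, in m); z points along the fingers, y is the direction in which the jaws open and shut (so a half turn about z gives the same grasp; the last joint's range is limited). The gripper opens to 85 mm and grips with 20 to 120 N. Pads are 22 mm wide; open, the fingers measure 114 mm over their backs; the gripper's body (76 mm by 85 mm) begins 54 mm behind the grasp point. The pads swing forward as they close: fully open they stand 13 mm farther back than shut.
Start: joints at [1.205, 0.32, 1.565, -0, 1.257, -0.02], TCP at [0.195, 0.541, 0.231] pointing down, gripper open.
Joint ranges: [-3.11, 3.11], [-0.84, 2.01], [0.21, 2.61], [-1.34, 4.49], [0.05, 2.63], [-2.56, 2.56]. Speed limits (rad/s): [2.57, 2.57, 3.14, 3.14, 3.14, 3.14].

### API

Orientations are given as a 3x3 rotation matrix whose columns are the frame's x, y, z axes.
In Python, from station import read_state, grab_frame, job_done, tcp_to_grasp gives the robot as it stands.
- The arm moves only by the tool drive_tool, never from a script. Its argument "motion" is one flat list of numbers, 7 for each row, row after row: the turn, a rotation vector about the tool's x, y, z in rad, then the shift along the tool's x, y, z in mm, then the finger opening in mm, from 0 to 85.4. A call has exactly 5 rows; each row is the pose to reach, as a shift and turn from the pose commanded when the call began, along the tool's axes at that moment; what a row does not reach only later rows make up. A row lasts 1/10 s, in which the tool goes at most 50 mm and 8.59 degrees, less where a joint would pass 70% of its speed; a pose out of reach is approached as far as the arm can. A call with a gripper value outside its range is refused whole. The fingers move at their own pace and stop on an object; "newtons" is the grip in N (left out, the last holds). Time passes only in rows, so rows that repeat a pose let the fingers close, or fill a call up. It gives the time, the measured TCP pose, the force and the opening at its end, in the units of the state.
- read_state(): the state, without advancing time (a new reading comes with each control period).
- grab_frame(name): name is "scene" or "top" or "wrist"; returns a dict with "frame" (480x640x3 uint8, red, green, blue), "depth" (480x640 float32, m along the optical axis (not along the pixel's ray), 0 where there is no reading), "vertical_fov" (degrees; the focal length in pixels is half the picture's height over the tangent of half this angle, whatever the lens; pixels are square), "cx", "cy" (the principal point, pixels), "eye" and "attitude" of the camera in the world. Camera axes: x right, y down, z forward; pixel columns grow to the right and rows downward; lengths in m; the calibration is good to about 2 mm. The wrist camera is an equidistant fisheye: a pixel r from the principal point sees the ray r / f radians off the axis. A picture is of the moment at which its call begins.
- job_done(): hands the job in, once; it reports no verdict.
The state is a dict: "time_s": time; "q": joint angles; "joint_vel": joint speeds; "effort": joint torques, N m; "tool_pos": TCP position; "tcp_rot": TCP orientation; "wrist_force": force on the tool from outside, world axes, zero at the start; "ft_torque": the same for the moment, N m; "finger_gap": finger opening in m.
Only numpy, scipy, OpenCV 4.12 (cv2) and the standard library are available. Lean on these libraries where they do the work, as an engineer would, in place of code of your own. Each camera call takes 0.05 s, during which the arm holds its last target. There are 200 camera calls.

### The job

The grey tilting bin is locked shut by the push-to-turn combination dial beside it. Grip the dial, press it down through its free play until you feel the clutch spring, keep it pressed against that spring but never hard onto the stop, while you turn it left to the second mark left of the long mark, then right to the second mark right of the long mark, then left again to the first mark left of the long mark, pausing briefly on each of the three and never running past the outer two. Then let go of the dial so that it springs back out, tip the bin fully forward by its tab and leave it open, without disturbing the parts that lie around the cabinet.

Things in the scene. Friction and masses are not known exactly. Their poses are not given: they have to be found in the camera images.
- cabinet: the steel cabinet module, 200 x 300 mm base plate; origin on the table under its middle; x points to its back (away from the robot at yaw 0), y to its left, z up. On its left the grey lock housing (120 mm in x, 140 mm in y, top 85 mm above the table, centred on the dial's axis) with the dial on top; on its right the tilting bin, 140 mm from the dial's axis.
- dial_foot (a point): fixed point on the dial's upright axis, on the housing's flat top; axes as the cabinet's. The dial is a black round knob 50 mm across, 30 mm high. Let go, its underside stands 22 mm above this point, its top 52 mm. Pushed down it first slides 2 to 14 mm almost freely (1 to 2 N), then meets the clutch spring; that play differs each time, is not measured or visible and must be felt.
- zero_mark (a point): the long, wide mark on the housing, on the +x side of the dial's axis; the other marks lie around the dial 0.35 rad (20 degrees) apart, three to each side. Left is anticlockwise seen from above.
- dial (a joint): angle of the dial, rad: 0 with the white pointer rib on its top at the long mark, growing as it is turned left (anticlockwise from above); second mark left = 0.70, second mark right = -0.70, first mark left = 0.35. It turns stiffly (0.08 N m) and stays where it is left.
- press (a joint): how far the spring clutch under the dial is pushed in, m: 0 is out. Past the free play it takes about 3 N to start and 3.5 N more per mm. It counts as pressed in, and the dial may be turned, from 1 mm (6.5 N); from 3.7 mm (16 N) it counts as forced; its stop is at 4.5 mm. Hold about 11 N (2.3 mm). Springs back out, with the dial, when let go.
- bin (a joint): how far the bin is tipped forward, rad: 0 shut, 0.65 at its open stop. Its pivots lie along y, 100 mm below the tab's top edge and 6 mm behind it when shut; the tab swings to -x of the cabinet and down. Locked unless the dial is within about 0.1 rad of the first mark left; then 3 to 6 N at the tab tips it. Stays where it is left.
- bin_tab (a point): middle of the top edge of the bin's grip tab, 116 mm above the table when shut; moves with the bin. The tab is 10 mm thick (x), 54 mm wide (y) and rises 32 mm above the front wall's rim. Behind it the bin is open from above for about 95 mm (x) by 110 mm (y); its floor lies 100 mm below the tab's top edge, with fittings up to 25 mm high on it.
- bushing: zinc reducer bushing, 32 mm across, 22 mm high, on the table; leave alone; origin at its underside
- end_cap: chrome end cap, 36 mm across, 28 mm high; leave alone; origin at its underside
- spring_clamp: black nylon spring clamp lying flat, about 105 mm long, 22 mm high; leave alone; origin at its underside near the middle
- pipe_clamp: steel pipe collar, 40 mm across, 18 mm high; leave alone; origin at its underside
- elbow: copper elbow lying flat, arms 35 mm long, 22 mm thick; leave alone; origin at its underside under the bend

How it is judged:
On the way, in this order (a step that is already met when the one before it is completed fails the run):
1. the pressed-in dial rests on the second mark left (value of joint dial between 0.6 and 0.8 rad and value of joint press between 0.001 and 0.0037 m), for 0.2 s.
2. then the pressed-in dial rests on the second mark right (value of joint dial between -0.8 and -0.6 rad and value of joint press between 0.001 and 0.0037 m), for 0.2 s.
3. then the pressed-in dial rests on the first mark left (value of joint dial between 0.25 and 0.45 rad and value of joint press between 0.001 and 0.0037 m), for 0.2 s.
4. the dial is let go and springs out, still on the first mark left (value of joint dial between 0.22 and 0.48 rad and value of joint press below 0.0006 m), for 0.2 s.
5. the bin is tipped fully forward (value of joint bin above 0.55 rad), for 0.2 s.
At the end, for the whole second after the job is handed in: the bin stays tipped forward by at least 0.53 rad (of 0.65) and at rest, the dial is out (pressed less than 0.6 mm) and within 0.15 rad of the first mark left (value of joint bin above 0.53 rad and velocity of joint bin between -0.05 and 0.05 rad/s and value of joint dial between 0.2 and 0.5 rad and value of joint press below 0.0006 m); the robot touches nothing.
It fails at once if the dial is forced against its stop (clutch pressed beyond 3.7 mm, over about 16 N) (value of joint press above 0.0037 m).
It fails at once if the dial is turned (faster than 0.2 rad/s) while not pressed in (less than 0.6 mm) (value of joint press below 0.0006 m and (velocity of joint dial above 0.2 rad/s or velocity of joint dial below -0.2 rad/s)).
It fails at once if the dial runs more than half a division past one of the outer marks (value of joint dial above 0.88 rad or value of joint dial below -0.88 rad).
It fails at once if a part lying around the cabinet is moved by more than 25 mm (distance of any of bushing, end_cap, spring_clamp, pipe_clamp, elbow from where it was at the start of the episode above 0.025 m).
It also fails if it takes over 64 s, if anything falls off the work surface, if the arm or the gripper's body presses on something with over 40 N, if the wrist force passes 120 N, or if a joint passes its speed limit or range.

## Working session

There is one attempt and no reset: what is moved stays moved. The work goes in short steps, Python scripts to look and compute and a tool call to move; the robot and the scene stay as the last step left them, time stands still between calls to the robot, and variables do not carry over. Pictures are saved under pics/ and viewed, about 8 in all and at most 12, crops included, and the job is handed in when it is done.

Besides the shell and the picture viewer there is one more tool, called after "Request:" as name(argument=value, ...) on one line, values as JSON. drive_tool: Moves the arm, as the interface text tells. Its arguments: {"type":"object","properties":{"motion":{"type":"array","items":{"type":"number"}},"newtons":{"type":"number"}},"required":["motion"]}

```bash
ls; mkdir -p pics; python3 - <<'E'
from station import *
import numpy as np,cv2
print(read_state(), tcp_to_grasp)
for n in("top","scene"):
    g=grab_frame(n); np.savez(f"{n}0.npz",**g)
    cv2.imwrite(f"pics/{n}0.png",g["frame"][:,:,::-1]); print(n,g["vertical_fov"],g["cx"],g["cy"],g["eye"],g["attitude"])
E
```

```text
pics
{'time_s': 0.0, 'q': array([ 1.20498852e+00,  3.20299123e-01,  1.56568482e+00,  2.91907062e-05,
        1.25742989e+00, -1.99702546e-02]), 'joint_vel': array([ 0.00106687,  0.00053596,  0.00109803, -0.00101522, -0.00058802,
        0.00010697]), 'effort': array([ 5.62533423e-04, -4.15538013e+01, -2.34161460e+01,  3.36979929e-05,
        8.31376092e-03, -3.17514855e-05]), 'tool_pos': array([0.19471583, 0.5405068 , 0.23047588]), 'tcp_rot': array([[-9.40788784e-01,  3.38992632e-01, -6.77373888e-04],
       [ 3.38993303e-01,  9.40787267e-01, -1.69074641e-03],
       [ 6.41141536e-05, -1.82026047e-03, -9.99998341e-01]]), 'wrist_force': array([ 0.2767928 ,  0.1166705 , -0.57421094]), 'ft_torque': array([0.01419618, 0.04188256, 0.00128818]), 'finger_gap': 0.08511766204663407} 0.0187
top 45.502209630734995 315.3422138877628 239.1635905530021 [0.37802309 0.03687025 1.0032706 ] [[-0.06742843 -0.97692644  0.20265276]
 [-0.99772345  0.06578945 -0.0148208 ]
 [ 0.00114642 -0.20319075 -0.9791385 ]]
scene 47.88864674088914 317.28299072861313 245.66693954752142 [1.0261093  0.05880008 0.85140008] [[-0.11348523  0.826779   -0.5509606 ]
 [ 0.99353285  0.09649343 -0.0598456 ]
 [ 0.00368499 -0.55418904 -0.83238268]]
```

View pics/top0.png

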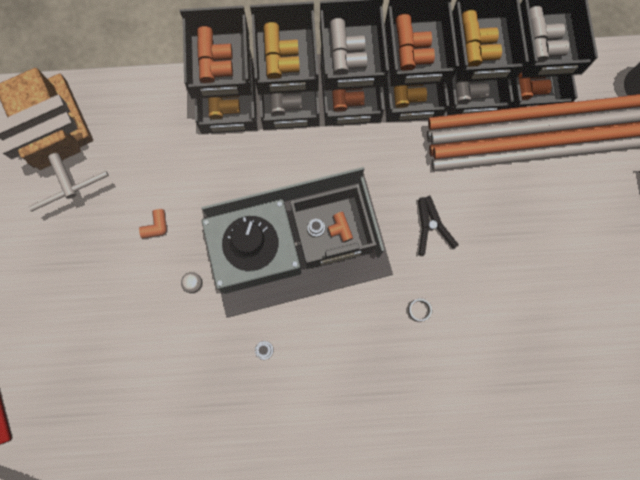

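View pics/scene0.png

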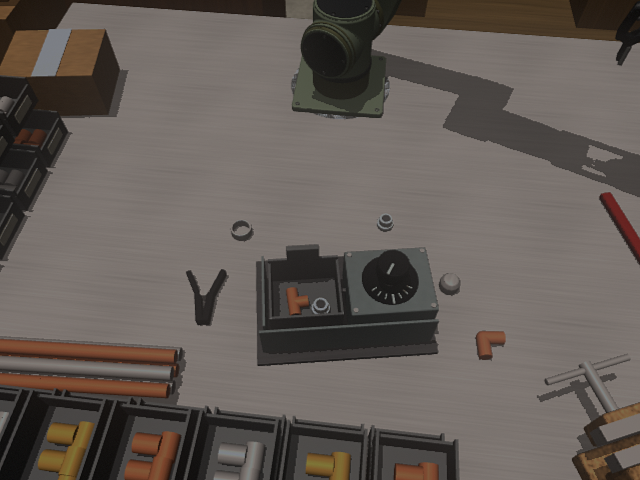

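The top view shows the dial near (250,242) and the bin tab near (342,253). The loose parts are the elbow (155,224), cap (191,282), bushing (264,350), collar (419,310) and clamp (433,225). Next I measure the housing, dial and tab.

```bash
cat > h.py <<'E'
import numpy as np,cv2
from station import *
def load(n): return dict(np.load(n+".npz"))
def f(g): return 240/np.tan(np.radians(float(g["vertical_fov"]))/2)
def ray(g,u,v): 
    d=np.stack([(np.asarray(u,float)-g["cx"])/f(g),(np.asarray(v,float)-g["cy"])/f(g),np.ones(np.shape(u))],-1)
    return d@g["attitude"].T
def onplane(g,u,v,z):
    d=ray(g,u,v); s=(z-g["eye"][2])/d[...,2]; return g["eye"]+d*s[...,None]
def cloud(g):
    v,u=np.mgrid[:480,:640]; return g["eye"]+ray(g,u,v)*g["depth"][...,None]
def pix(g,P):
    c=(np.asarray(P)-g["eye"])@g["attitude"]; return np.stack([g["cx"]+f(g)*c[...,0]/c[...,2],g["cy"]+f(g)*c[...,1]/c[...,2]],-1)
E
python3 - <<'E'
from h import *
for n in("top","scene"):
    g=load(n+"0"); P=cloud(g); im=g["frame"]
    roi=(np.abs(P[...,0]-.38)<.2)&(np.abs(P[...,1]-.1)<.25)&(g["depth"]>0)
    z=P[...,2]
    m=(roi&(abs(z-.085)<.006)).astype(np.uint8); m=cv2.morphologyEx(m,cv2.MORPH_OPEN,np.ones((5,5)))
    k,l,s,_=cv2.connectedComponentsWithStats(m); i=1+np.argmax(s[1:,4]); 
    v,u=np.nonzero(l==i); Q=P[v,u]
    print(n,"housing",s[i],Q[:,2].mean(),cv2.minAreaRect(Q[:,:2].astype(np.float32)*1000))
    m=roi&(abs(z-.137)<.006); Q=P[m]; print("dialtop",m.sum(),Q.mean(0) if m.any() else 0, cv2.minAreaRect(Q[:,:2].astype(np.float32)*1000))
    m=roi&(z>.108)&(z<.124); Q=P[m]; print("z116",m.sum()); 
    m=(m).astype(np.uint8);k,l,s,c=cv2.connectedComponentsWithStats(m)
    for i in range(1,k):
        if s[i,4]>8: q=P[l==i]; print(c[i],s[i,4],q.mean(0),cv2.minAreaRect(q[:,:2].astype(np.float32)*1000))
g=load("top0");s=load("scene0")
a=cv2.resize(g["frame"][190:300,195:305],(440,440)[::1],interpolation=cv2.INTER_CUBIC)
b=cv2.resize(s["frame"][240:320,345:445][:, :100],(350*1,280),interpolation=cv2.INTER_CUBIC)
c=np.zeros((440,800,3),np.uint8);c[:,:440]=a;c[:280,440:790]=b
cv2.imwrite("pics/crop1.png",np.clip(c.astype(float)*1.6,0,255).astype(np.uint8)[:,:,::-1])
E
```

```text
top housing [ 208  234   91   55 3164] 0.08557682305982861 ((549.9886474609375, 126.47274780273438), (82.7626724243164, 139.94459533691406), 10.547393798828125)
dialtop 654 [0.56332215 0.12958996 0.13713035] ((561.389404296875, 129.9618377685547), (36.986629486083984, 50.99435806274414), 0.9389755725860596)
z116 294
[253.66666667 250.7254902 ] 51 [0.54949011 0.12162186 0.11671733] ((550.76904296875, 122.14479064941406), (12.858561515808105, 44.22140121459961), 24.207212448120117)
[341.91176471 249.82773109] 238 [ 0.54179966 -0.01725918  0.11549612] ((542.5183715820312, -17.465307235717773), (10.686244010925293, 54.40993881225586), 10.780101776123047)
scene housing [344 250  36  32 964] 0.08593946038858495 ((550.2353515625, 84.24823760986328), (62.76207733154297, 59.88631820678711), 10.061225891113281)
dialtop 485 [0.56568494 0.12881355 0.13764208] ((562.6661987304688, 128.8135528564453), (34.481815338134766, 51.00316619873047), 0.2759098410606384)
z116 255
[302.08979592 248.24897959] 245 [ 0.54660882 -0.0181736   0.1150436 ] ((545.8027954101562, -18.298707962036133), (12.022729873657227, 53.08415985107422), 12.176414489746094)
[376.3 269.3] 10 [0.57373774 0.10415836 0.11672277] ((571.9425048828125, 103.63314056396484), (10.620794296264648, 1.629516363143921), 10.531184196472168)
```

View pics/crop1.png

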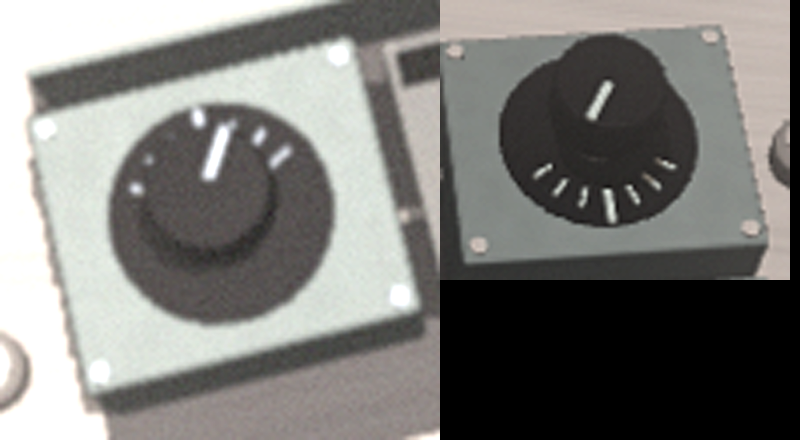

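```bash
python3 - <<'E'
from h import *
g=load("top0");s=load("scene0")
T=lambda x,y:(195+x/4-.4,190+y/4-.4)
def top(x,y,z): return onplane(g,*T(x,y),z)
sc=[top(*p,.085) for p in((45,128),(339,54),(100,372),(400,294))]
sc=np.array(sc);print("screws mean",sc.mean(0)); e=sc[0]-sc[1]+sc[2]-sc[3];print("y axis yaw",np.degrees(np.arctan2(-e[0],e[1])))
e=sc[0]-sc[2]+sc[1]-sc[3];print("x yaw",np.degrees(np.arctan2(e[1],e[0])))
print("scene screws mean",np.mean([onplane(s,345+x/3.5-.4,240+y/3.5-.4,.085) for x,y in((16,50),(271,36),(39,245),(312,228))],0))
# dark base disc (top) ellipse
im=g["frame"].astype(int).max(2); m=((im<75)).astype(np.uint8); m[:203]=0;m[:, :215]=0;m[274:]=0;m[:,285:]=0
m[:212]=0
cs,_=cv2.findContours(m,cv2.RETR_EXTERNAL,cv2.CHAIN_APPROX_NONE);c=max(cs,key=cv2.contourArea);P=onplane(g,c[:,0,0],c[:,0,1],.085);print("disc",cv2.minEnclosingCircle(P[:,:2].astype(np.float32)*1000),cv2.contourArea(c))
for G,n in((g,"top"),(s,"scene")):
    P=cloud(G);m=(abs(P[...,2]-.137)<.004)&(abs(P[...,0]-.56)<.06)&(abs(P[...,1]-.13)<.06);Q=P[m];print(n,"dialtop",cv2.minEnclosingCircle(Q[:,:2].astype(np.float32)*1000),np.percentile(Q,[1,99],axis=0))
a,b=top(208,178,.138),top(222,128,.138);print("rib",np.degrees(np.arctan2(*(b-a)[1::-1])),a,b)
S=lambda x,y:(345+x/3.5-.4,240+y/3.5-.4)
a,b=onplane(s,*S(608,88)if 0 else S(608-440,88),.138),onplane(s,*S(592-440,116),.138);print("rib scene",np.degrees(np.arctan2(*(b-a)[1::-1])),a,b)
print("long mark top",top(198,118,.086),"scene",onplane(s,*S(611-440,206),.086), "2R?", [onplane(s,*S(x-440,y),.086) for x,y in((543,172),(672,164))])
E
```

```text
screws mean [0.57015101 0.1301797  0.085     ]
y axis yaw 10.859086467460061
x yaw 10.614676490417821
scene screws mean [0.56941802 0.12958662 0.085     ]
disc ((569.3370971679688, 130.23446655273438), 45.46417236328125) 2262.5
top dialtop ((568.701416015625, 130.13214111328125), 26.101261138916016) [[0.54455605 0.10618509 0.13374625]
 [0.59184071 0.15371508 0.14065878]]
scene dialtop ((571.2393188476562, 129.17221069335938), 26.239351272583008) [[0.54896567 0.10503106 0.13330693]
 [0.59507913 0.15252439 0.14068277]]
rib -17.859339639255086 [0.57223348 0.12931993 0.138     ] [0.59172842 0.12303851 0.138     ]
rib scene -22.89279309743843 [0.57566746 0.12751985 0.138     ] [0.59093455 0.12107304 0.138     ]
long mark top [0.60946905 0.13789756 0.086     ] scene [0.60608777 0.13621376 0.086     ] 2R? [array([0.59195805, 0.10436662, 0.086     ]), array([0.58082382, 0.16350929, 0.086     ])]
```

Request:
drive_tool(motion=[0, 0, 0.1, -42, -22, 0, 85, 0, 0, 0.2, -84, -44, 0, 85, 0, 0, 0.3, -126, -66, 0, 85, 0, 0, 0.4, -168, -88, 0, 85, 0, 0, 0.5, -210, -110, 0, 85], newtons=60)

```text
time_s: 0.6
tool_pos: [0.3559, 0.3647, 0.231]
tcp_rot: [[-0.66, 0.751, -0.0], [0.751, 0.66, -0.0], [-0.0, -0.0, -1.0]]
wrist_force: [1.3, 0.1, 0.8]
finger_gap: 0.0849
```

```bash
cat >> h.py <<'E'
def go(x,y,z,yaw=None):
    s=read_state();R=s["tcp_rot"];d=np.array([x,y,z])-s["tool_pos"]
    cur=np.degrees(np.arctan2(R[1,1],R[0,1]))
    print("t",round(s["time_s"],2),"pos",s["tool_pos"].round(4),"jawyaw",cur.round(2),"tilt",R[:2,2].round(4),"q",s["q"].round(2),"F",s["wrist_force"].round(2),"T",s["ft_torque"].round(3),"gap",round(s["finger_gap"],4))
    print("shift mm",(R.T@d*1000).round(1),"turn z", None if yaw is None else np.radians(cur-yaw).round(3))
E
python3 -c "
from h import *
go(.5695,.130,.231,13)"
```

```text
t 0.6 pos [0.3559 0.3647 0.231 ] jawyaw 41.33 tilt [-0.0003 -0.0003] q [ 0.77  0.22  1.71 -0.    1.22  0.05] F [1.32 0.14 0.84] T [-0.032 -0.035  0.008] gap 0.0849
shift mm [-317.2    5.4    0. ] turn z 0.494
```

Request:
drive_tool(motion=[0, 0, 0.1, -48, 1, 0, 85, 0, 0, 0.2, -96, 2, 0, 85, 0, 0, 0.3, -144, 3, 0, 85, 0, 0, 0.4, -192, 4, 0, 85, 0, 0, 0.5, -240, 5, 0, 85])

```text
time_s: 1.1
tool_pos: [0.5189, 0.1882, 0.231]
tcp_rot: [[-0.219, 0.976, -0.001], [0.976, 0.219, 0.0], [0.0, -0.001, -1.0]]
wrist_force: [0.7, 0.4, 0.6]
finger_gap: 0.0851
```

```bash
python3 -c "
from h import *
go(.5695,.130,.231,13)"
```

```text
t 1.1 pos [0.5189 0.1882 0.231 ] jawyaw 12.64 tilt [-0.0005  0.0001] q [0.33 0.28 1.62 0.   1.24 0.11] F [0.69 0.43 0.59] T [ 0.018 -0.042 -0.048] gap 0.0851
shift mm [-67.9  36.6  -0. ] turn z -0.006
```

Request:
drive_tool(motion=[0, 0, 0, -34, 18, 0, 85, 0, 0, 0, -68, 37, 0, 85, 0, 0, 0, -68, 37, 20, 85, 0, 0, 0, -68, 37, 20, 85, 0, 0, 0, -68, 37, 20, 85])

```text
time_s: 1.6
tool_pos: [0.5687, 0.1321, 0.2108]
tcp_rot: [[-0.223, 0.975, -0.002], [0.975, 0.223, -0.0], [0.0, -0.002, -1.0]]
wrist_force: [-0.3, -0.5, 1.1]
finger_gap: 0.0849
```

```bash
python3 - <<'E'
from h import *
go(.5695,.130,.108,13)
g=grab_frame("wrist");np.savez("w1.npz",**g);print(g["vertical_fov"],g["cx"],g["cy"],g["eye"],g["attitude"])
cv2.imwrite("pics/w1.png",g["frame"][:,:,::-1])
E
```

```text
t 1.6 pos [0.5687 0.1321 0.2108] jawyaw 12.9 tilt [-0.002  -0.0001] q [ 0.21  0.35  1.58  0.    1.22 -0.02] F [-0.34 -0.47  1.12] T [-0.024 -0.035 -0.086] gap 0.0849
shift mm [ -2.2   0.5 102.8] turn z -0.002
65.70646984690485 324.09301743124445 242.6394717930307 [0.55450781 0.19888797 0.3539552 ] [[ 0.9746436   0.21660028  0.05616193]
 [ 0.22374288 -0.94000208 -0.25755624]
 [-0.00299442  0.26359138 -0.96462978]]
```

View pics/w1.png

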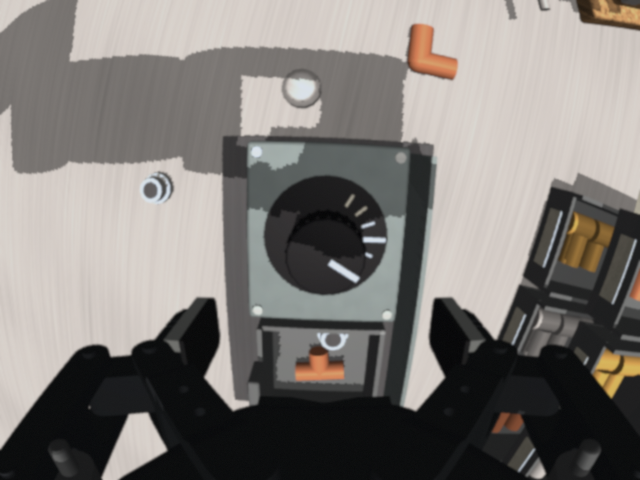

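The wrist view shows the dial top near (325,255), the rib from (331,263) to (357,279), the long mark at (374,240), and housing screws at (256,152), (401,158), (258,311) and (387,315).

```bash
cat >> h.py <<'E'
def fish(g,u,v,z):
    d=np.array([u-g["cx"],v-g["cy"]],float);r=np.hypot(*d);t=r/f(g)
    w=np.r_[np.sin(t)*d/max(r,1e-9),np.cos(t)]@g["attitude"].T
    return g["eye"]+w*(z-g["eye"][2])/w[2]
def rib(n,lo=170):
    """rib PCA on bright pixels that project to within 24 mm of the axis at z=.138"""
E
python3 - <<'E'
from h import *
g=load("w1")
print("screws",np.mean([fish(g,*p,.085) for p in((256,152),(401,158),(258,311),(387,315))],0))
im=g["frame"].astype(int).min(2);m=np.zeros_like(im,np.uint8);m[255:290,322:364]=(im[255:290,322:364]>130)
v,u=np.nonzero(m);P=np.array([fish(g,a,b,.138) for a,b in zip(u,v)]);c=P.mean(0);w=np.linalg.svd((P-c)[:,:2])[2][0];print(len(u),c,"dir",np.degrees(np.arctan2(*(w*np.sign(w[0]))[::-1])))
C=np.array([.5695,.130]);print("from axis",np.degrees(np.arctan2(*(c[:2]-C)[::-1])))
for p in((364,240),(385,240)):
    q=fish(g,*p,.086);print("long",q,np.degrees(np.arctan2(*(q[:2]-C)[::-1])))
m=((g["frame"].astype(int).max(2)<75)*1).astype(np.uint8)
P=cloud  # dial top by depth not used (fisheye)
E
```

```text
screws [0.57040367 0.13066805 0.085     ]
275 [0.58430256 0.12524548 0.138     ] dir -26.53568608920364
from axis -17.806806595790906
long [0.59876252 0.13604859 0.086     ] 11.678627539437914
long [0.61430109 0.13963954 0.086     ] 12.14281158613307
```

Request:
drive_tool(motion=[0, 0, 0, -2, 1, 35, 85, 0, 0, 0, -2, 1, 65, 85, 0, 0, 0, -2, 1, 90, 85, 0, 0, 0, -2, 1, 105, 85, 0, 0, 0, -2, 1, 105, 85])

```text
time_s: 2.15
tool_pos: [0.5692, 0.1309, 0.105]
tcp_rot: [[-0.225, 0.974, -0.004], [0.974, 0.225, -0.001], [0.0, -0.004, -1.0]]
wrist_force: [-0.4, -0.4, 1.0]
finger_gap: 0.0848
```

Request:
drive_tool(motion=[0, 0, 0, 0, 0, 0, 70, 0, 0, 0, 0, 0, 0, 60, 0, 0, 0, 0, 0, 0, 55, 0, 0, 0, 0, 0, 0, 52, 0, 0, 0, 0, 0, 0, 50], newtons=20)

```text
time_s: 2.65
tool_pos: [0.5698, 0.13, 0.1066]
tcp_rot: [[-0.223, 0.975, -0.002], [0.975, 0.223, -0.0], [0.0, -0.002, -1.0]]
wrist_force: [-3.6, -1.1, 1.5]
finger_gap: 0.0502
```

```bash
python3 -c "
from h import *
go(.570,.1303,.106,13)"
```

```text
t 2.65 pos [0.5698 0.13   0.1066] jawyaw 12.89 tilt [-0.0018 -0.0002] q [ 0.2   0.44  1.72  0.    0.99 -0.02] F [-3.59 -1.07  1.54] T [-0.083  0.569 -0.01 ] gap 0.0502
shift mm [0.2 0.3 0.6] turn z -0.002
```

Request:
drive_tool(motion=[0, 0, 0, 0, -0.5, 0, 46, 0, 0, 0, 0, -0.5, 0, 46, 0, 0, 0, 0, -0.5, 0, 46, 0, 0, 0, 0, -0.5, 0, 46, 0, 0, 0, 0, -0.5, 0, 46], newtons=70)

```text
time_s: 3.15
tool_pos: [0.5697, 0.13, 0.1061]
tcp_rot: [[-0.223, 0.975, -0.001], [0.975, 0.223, -0.0], [0.0, -0.001, -1.0]]
wrist_force: [-4.4, -0.4, 1.9]
finger_gap: 0.0481
```

Request:
drive_tool(motion=[0, 0, 0, 0, 0, 0.5, 46, 0, 0, 0, 0, 0, 1, 46, 0, 0, 0, 0, 0, 1.5, 46, 0, 0, 0, 0, 0, 2, 46, 0, 0, 0, 0, 0, 2, 46])

```text
time_s: 3.65
tool_pos: [0.5697, 0.13, 0.1044]
tcp_rot: [[-0.223, 0.975, -0.001], [0.975, 0.223, -0.0], [0.0, -0.001, -1.0]]
wrist_force: [-6.8, -1.1, 4.0]
finger_gap: 0.0486
```

```bash
python3 -c "
from h import *
go(.570,.1303,.106,13)"
```

```text
t 3.65 pos [0.5697 0.13   0.1044] jawyaw 12.89 tilt [-0.0011 -0.0001] q [ 0.2   0.44  1.72  0.    0.98 -0.02] F [-6.76 -1.12  4.03] T [-0.152  0.956 -0.004] gap 0.0486
shift mm [ 0.2  0.3 -1.6] turn z -0.002
```

Request:
drive_tool(motion=[0, 0, 0, 0, -0.5, 0, 46, 0, 0, 0, 0, -1, 0, 46, 0, 0, 0, 0, -1, 0, 46, 0, 0, 0, 0, -1, 0.5, 46, 0, 0, 0, 0, -1, 0.5, 46])

```text
time_s: 4.15
tool_pos: [0.5697, 0.1301, 0.1041]
tcp_rot: [[-0.223, 0.975, 0.001], [0.975, 0.223, 0.0], [0.0, 0.001, -1.0]]
wrist_force: [-4.2, 0.3, 4.3]
finger_gap: 0.0482
```

Request:
drive_tool(motion=[0, 0, 0, 0, 0, 0.3, 46, 0, 0, 0, 0, 0, 0.6, 46, 0, 0, 0, 0, 0, 1, 46, 0, 0, 0, 0, 0, 1, 46, 0, 0, 0, 0, 0, 1, 46])

```text
time_s: 4.65
tool_pos: [0.5697, 0.13, 0.1034]
tcp_rot: [[-0.223, 0.975, 0.001], [0.975, 0.223, 0.0], [0.0, 0.001, -1.0]]
wrist_force: [-3.8, 0.2, 6.8]
finger_gap: 0.0482
```

```bash
python3 -c "
from h import *
go(.570,.1303,.106,13)"
```

```text
t 4.65 pos [0.5697 0.13   0.1034] jawyaw 12.89 tilt [0.0013 0.0004] q [ 0.2   0.44  1.72  0.    0.98 -0.02] F [-3.82  0.19  6.78] T [ 0.014  0.793 -0.01 ] gap 0.0482
shift mm [ 0.2  0.3 -2.6] turn z -0.002
```

Request:
drive_tool(motion=[0, 0, 0, 0, 0, 0.3, 46, 0, 0, 0, 0, 0, 0.6, 46, 0, 0, 0, 0, 0, 1, 46, 0, 0, 0, 0, 0, 1, 46, 0, 0, 0, 0, 0, 1, 46])

```text
time_s: 5.15
tool_pos: [0.5697, 0.13, 0.1028]
tcp_rot: [[-0.223, 0.975, 0.001], [0.975, 0.223, 0.0], [0.0, 0.002, -1.0]]
wrist_force: [-4.4, -0.2, 8.1]
finger_gap: 0.0486
```

Request:
drive_tool(motion=[0, 0, 0, 0, 0, 0.3, 46, 0, 0, 0, 0, 0, 0.5, 46, 0, 0, 0, 0, 0, 0.7, 46, 0, 0, 0, 0, 0, 0.7, 46, 0, 0, 0, 0, 0, 0.7, 46])

```text
time_s: 5.65
tool_pos: [0.5697, 0.13, 0.1024]
tcp_rot: [[-0.223, 0.975, 0.002], [0.975, 0.223, 0.0], [0.0, 0.002, -1.0]]
wrist_force: [-4.1, -0.3, 10.2]
finger_gap: 0.0485
```

```bash
python3 -c "
from h import *
go(.570,.1303,.106,13)
g=grab_frame('scene');np.savez('s2.npz',**g)
cv2.imwrite('pics/s2.png',cv2.resize(g['frame'][215:345,325:465],(700,650))[:600,:,::-1])
"
```

```text
t 5.65 pos [0.5697 0.13   0.1024] jawyaw 12.89 tilt [0.0016 0.0005] q [ 0.2   0.44  1.73  0.    0.97 -0.02] F [-4.14 -0.31 10.24] T [-0.068  0.934 -0.008] gap 0.0485
shift mm [ 0.2  0.3 -3.6] turn z -0.002
```

View pics/s2.png

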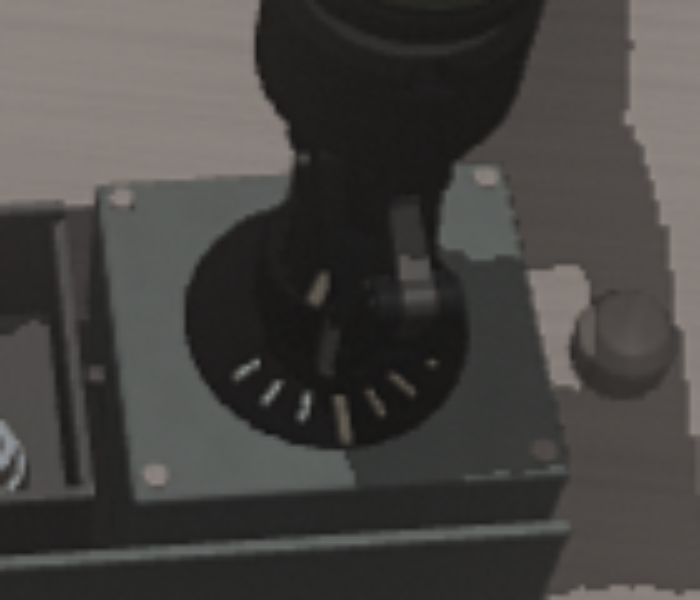

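Request:
drive_tool(motion=[0, 0, 0, 0, 0, 0.4, 46, 0, 0, -0.05, 0, 0, 0.4, 46, 0, 0, -0.1, 0, 0, 0.4, 46, 0, 0, -0.15, 0, 0, 0.4, 46, 0, 0, -0.2, 0, 0, 0.4, 46])

```text
time_s: 6.2
tool_pos: [0.5698, 0.13, 0.1021]
tcp_rot: [[-0.414, 0.91, 0.002], [0.91, 0.414, 0.001], [-0.0, 0.002, -1.0]]
wrist_force: [-5.7, 0.4, 10.4]
finger_gap: 0.0483
```

```bash
python3 -c "
from h import *
go(.570,.1303,.106,13)"
```

```text
t 6.2 pos [0.5698 0.13   0.1021] jawyaw 24.45 tilt [0.0017 0.0005] q [ 0.2   0.44  1.73  0.    0.97 -0.22] F [-5.69  0.37 10.42] T [-0.109  1.026 -0.101] gap 0.0483
shift mm [ 0.2  0.4 -3.9] turn z 0.2
```

Request:
drive_tool(motion=[0, 0, -0.08, 0, 0, 0.3, 46, 0, 0, -0.16, 0, 0, 0.3, 46, 0, 0, -0.24, 0, 0, 0.3, 46, 0, 0, -0.32, 0, 0, 0.3, 46, 0, 0, -0.4, 0, 0, 0.3, 46])

```text
time_s: 6.7
tool_pos: [0.5697, 0.13, 0.1019]
tcp_rot: [[-0.737, 0.676, 0.002], [0.676, 0.737, 0.0], [-0.001, 0.001, -1.0]]
wrist_force: [-6.0, -2.9, 11.4]
finger_gap: 0.0483
```

Request:
drive_tool(motion=[0, 0, -0.08, 0, 0, 0, 46, 0, 0, -0.16, 0, 0, 0, 46, 0, 0, -0.24, 0, 0, 0, 46, 0, 0, -0.32, 0, 0, 0, 46, 0, 0, -0.4, 0, 0, 0, 46])

```text
time_s: 7.2
tool_pos: [0.5697, 0.1299, 0.1019]
tcp_rot: [[-0.942, 0.336, 0.002], [0.336, 0.942, 0.0], [-0.001, 0.001, -1.0]]
wrist_force: [-5.8, 0.4, 11.4]
finger_gap: 0.0487
```

```bash
python3 -c "
from h import *
go(.570,.1303,.106,13)
g=grab_frame('scene');np.savez('s3.npz',**g);a=g['frame'][235:315,345:445]
w=grab_frame('wrist');np.savez('w3.npz',**w);b=w['frame'][150:350,230:430]
o=np.zeros((480,800,3),np.uint8);o[:320,:400]=cv2.resize(a,(400,320));o[:400,400:]=cv2.resize(b,(400,400));o=np.clip(o*1.7,0,255).astype(np.uint8)
cv2.imwrite('pics/s3.png',o[:,:,::-1])
"
```

```text
t 7.2 pos [0.5697 0.1299 0.1019] jawyaw 70.36 tilt [0.0016 0.0004] q [ 0.2   0.44  1.73  0.    0.97 -1.02] F [-5.8   0.44 11.35] T [ 0.133  0.864 -0.072] gap 0.0487
shift mm [-0.2  0.5 -4.1] turn z 1.001
```

View pics/s3.png

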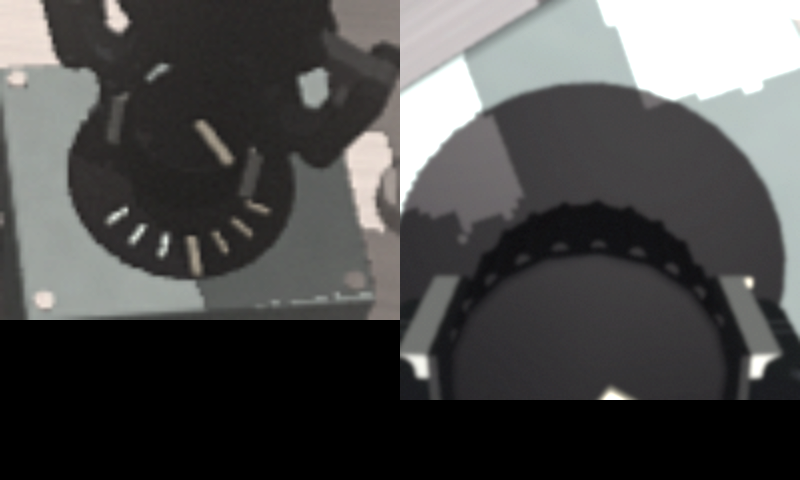

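```bash
cat >> h.py <<'E'
def ribang(n,box,z=.134,lo=120,yaw=10.8,C=(.5700,.1303)):
    g=load(n);u0,u1,v0,v1=box;im=g["frame"].astype(int).min(2)[v0:v1,u0:u1]
    th,b=cv2.threshold(im.astype(np.uint8),0,1,cv2.THRESH_OTSU)
    k,l,s,_=cv2.connectedComponentsWithStats(b,connectivity=8);i=1+np.argmax(s[1:,4]);v,u=np.nonzero(l==i)
    P=onplane(g,u+u0,v+v0,z)[:,:2];c=P.mean(0);wt=im[v,u]-th+1.
    w=np.linalg.svd(P-c)[2][0];d=c-np.array(C);w=w*np.sign(w@d)
    A=lambda q:np.radians((np.degrees(np.arctan2(q[1],q[0]))-yaw+180)%360-180)
    pr=(P-c)@w;end=c+w*pr.max()
    print(n,"thr",th,"px",len(u),"len mm",1000*np.ptp(pr),"dir rad",A(w).round(3),"centroid rad",A(d).round(3),"end",A(end-C).round(3),"r",np.hypot(*d).round(4))
E
python3 - <<'E'
from h import *
ribang("s3",(392,405,263,278))
ribang("scene0",(385,399,259,278),.138)
ribang("top0",(244,254,219,236),.138)
g=load("s3")
for z,p in((.086,(194,255)),(.086,(222,241)),(.086,(241,226)),(.086,(259,208)),(.086,(164,246)),(.086,(138,232)),(.086,(118,214))):
    q=onplane(g,345+p[0]/4-.4,235+p[1]/4-.4,z);d=q[:2]-[.57,.1303];print(p,np.radians(np.degrees(np.arctan2(d[1],d[0]))-10.8).round(3),np.hypot(*d).round(4))
E
```

```text
s3 thr 46.0 px 33 len mm 21.081681091260954 dir rad 0.448 centroid rad 0.324 end 0.377 r 0.0135
scene0 thr 70.0 px 33 len mm 20.939027343321165 dir rad -0.554 centroid rad -0.658 end -0.613 r 0.0136
top0 thr 103.0 px 52 len mm 22.330170624424444 dir rad -0.545 centroid rad -0.548 end -0.547 r 0.0134
(194, 255) -0.041 0.0364
(222, 241) 0.333 0.0327
(241, 226) 0.668 0.0314
(259, 208) 1.028 0.0328
(164, 246) -0.389 0.0339
(138, 232) -0.744 0.0331
(118, 214) -1.083 0.0332
```

The rib direction is 0.448, against −0.55 at the start. That matches the 1.0 rad turn, so there was no slip, and +0.25 more reaches 0.70.

Request:
drive_tool(motion=[0, 0, -0.07, 0, 0, 0, 46, 0, 0, -0.13, 0, 0, 0, 46, 0, 0, -0.19, 0, 0, 0, 46, 0, 0, -0.23, 0, 0, 0, 46, 0, 0, -0.25, 0, 0, 0, 46])

```text
time_s: 7.8
tool_pos: [0.5697, 0.1299, 0.1019]
tcp_rot: [[-0.996, 0.095, 0.002], [0.095, 0.996, 0.0], [-0.002, 0.0, -1.0]]
wrist_force: [-5.3, 0.7, 11.4]
finger_gap: 0.0486
```

Request:
drive_tool(motion=[0, 0, 0, 0, 0, 0, 46, 0, 0, 0, 0, 0, 0, 46, 0, 0, 0, 0, 0, 0, 46, 0, 0, 0, 0, 0, 0, 46, 0, 0, 0, 0, 0, 0, 46])

```text
time_s: 8.3
tool_pos: [0.5697, 0.1299, 0.1019]
tcp_rot: [[-0.995, 0.096, 0.002], [0.096, 0.995, 0.0], [-0.002, 0.0, -1.0]]
wrist_force: [-5.4, -1.1, 11.0]
finger_gap: 0.0483
```

```bash
python3 -c "
from h import *
go(.570,.1303,.106,13)
g=grab_frame('scene');np.savez('s4.npz',**g)
ribang('s4',(391,408,260,278))"
```

```text
t 8.3 pos [0.5697 0.1299 0.1019] jawyaw 84.52 tilt [0.0016 0.0002] q [ 0.2   0.44  1.73 -0.    0.97 -1.27] F [-5.44 -1.14 10.98] T [0.009 0.951 0.012] gap 0.0483
shift mm [-0.3  0.5 -4.1] turn z 1.248
s4 thr 45.0 px 36 len mm 20.328808054339234 dir rad 0.69 centroid rad 0.577 end 0.626 r 0.0133
```

Request:
drive_tool(motion=[0, 0, 0.08, 0, 0, 0, 46, 0, 0, 0.17, 0, 0, 0, 46, 0, 0, 0.26, 0, 0, 0, 46, 0, 0, 0.35, 0, 0, 0, 46, 0, 0, 0.44, 0, 0, 0, 46])

```text
time_s: 8.85
tool_pos: [0.5697, 0.1299, 0.1019]
tcp_rot: [[-0.858, 0.513, 0.002], [0.513, 0.858, 0.0], [-0.001, 0.001, -1.0]]
wrist_force: [-5.4, -0.9, 11.5]
finger_gap: 0.0486
```

Request:
drive_tool(motion=[0, 0, 0.09, 0, 0, 0, 46, 0, 0, 0.18, 0, 0, 0, 46, 0, 0, 0.27, 0, 0, 0, 46, 0, 0, 0.36, 0, 0, 0, 46, 0, 0, 0.44, 0, 0, 0, 46])

```text
time_s: 9.35
tool_pos: [0.5698, 0.13, 0.1019]
tcp_rot: [[-0.558, 0.83, 0.002], [0.83, 0.558, 0.0], [-0.001, 0.002, -1.0]]
wrist_force: [-5.3, -0.2, 11.0]
finger_gap: 0.0483
```

Request:
drive_tool(motion=[0, 0, 0.08, 0, 0, 0, 46, 0, 0, 0.16, 0, 0, 0, 46, 0, 0, 0.24, 0, 0, 0, 46, 0, 0, 0.3, 0, 0, 0, 46, 0, 0, 0.32, 0, 0, 0, 46])

```text
time_s: 9.85
tool_pos: [0.5698, 0.1301, 0.1019]
tcp_rot: [[-0.27, 0.963, 0.002], [0.963, 0.27, 0.0], [-0.0, 0.002, -1.0]]
wrist_force: [-5.8, -0.3, 11.3]
finger_gap: 0.0485
```

```bash
python3 -c "
from h import *
go(.570,.1303,.106,13)
g=grab_frame('scene');np.savez('s5.npz',**g)
ribang('s5',(384,396,260,276))"
```

```text
t 9.85 pos [0.5698 0.1301 0.1019] jawyaw 15.69 tilt [0.0019 0.0004] q [ 0.2   0.44  1.73  0.    0.97 -0.07] F [-5.85 -0.34 11.26] T [-0.169  1.198  0.098] gap 0.0485
shift mm [ 0.2  0.3 -4.1] turn z 0.047
s5 thr 46.0 px 18 len mm 12.058878763595757 dir rad -0.47 centroid rad -0.564 end -0.542 r 0.0191
```

Request:
drive_tool(motion=[0, 0, 0.06, 0, 0, 0, 46, 0, 0, 0.12, 0, 0, 0, 46, 0, 0, 0.17, 0, 0, 0, 46, 0, 0, 0.2, 0, 0, 0, 46, 0, 0, 0.2, 0, 0, 0, 46])

```text
time_s: 10.4
tool_pos: [0.5697, 0.13, 0.1019]
tcp_rot: [[-0.075, 0.997, 0.002], [0.997, 0.075, 0.0], [0.0, 0.002, -1.0]]
wrist_force: [-6.3, -0.2, 10.3]
finger_gap: 0.048
```

Request:
drive_tool(motion=[0, 0, 0, 0, 0, 0, 46, 0, 0, 0, 0, 0, 0, 46, 0, 0, 0, 0, 0, 0, 46, 0, 0, 0, 0, 0, 0, 46, 0, 0, 0, 0, 0, 0, 46])

```text
time_s: 10.9
tool_pos: [0.5697, 0.13, 0.1019]
tcp_rot: [[-0.075, 0.997, 0.002], [0.997, 0.075, 0.001], [0.0, 0.002, -1.0]]
wrist_force: [-5.8, -0.9, 11.4]
finger_gap: 0.0479
```

```bash
python3 -c "
from h import *
go(.570,.1303,.106,13)
g=grab_frame('scene');np.savez('s6.npz',**g)
ribang('s6',(380,396,258,276))
cv2.imwrite('pics/s6.png',np.clip(cv2.resize(g['frame'][235:315,345:445],(800,600))*1.8,0,255).astype(np.uint8)[:,:,::-1])"
```

```text
t 10.9 pos [0.5697 0.13   0.1019] jawyaw 4.29 tilt [0.0017 0.0005] q [0.2  0.44 1.73 0.   0.97 0.13] F [-5.84 -0.89 11.38] T [-0.112  1.252 -0.081] gap 0.0479
shift mm [ 0.3  0.3 -4.1] turn z -0.152
s6 thr 46.0 px 11 len mm 8.041481007185402 dir rad -0.491 centroid rad -0.772 end -0.732 r 0.0216
```

View pics/s6.png

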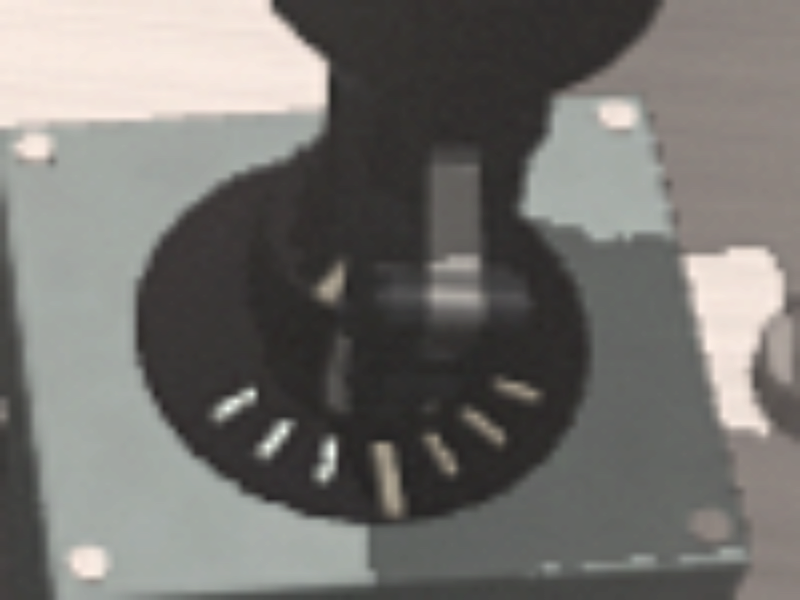

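Only the rib's tip, near (330,285), is visible. It fits the jaw-tracked angle of −0.70. Next I turn left 1.05 rad.

Request:
drive_tool(motion=[0, 0, -0.08, 0, 0, 0, 46, 0, 0, -0.17, 0, 0, 0, 46, 0, 0, -0.26, 0, 0, 0, 46, 0, 0, -0.35, 0, 0, 0, 46, 0, 0, -0.44, 0, 0, 0, 46])

```text
time_s: 11.45
tool_pos: [0.5697, 0.13, 0.1019]
tcp_rot: [[-0.495, 0.869, 0.002], [0.869, 0.495, 0.0], [-0.0, 0.002, -1.0]]
wrist_force: [-4.5, -0.3, 11.1]
finger_gap: 0.0484
```

Request:
drive_tool(motion=[0, 0, -0.09, 0, 0, 0, 46, 0, 0, -0.18, 0, 0, 0, 46, 0, 0, -0.27, 0, 0, 0, 46, 0, 0, -0.36, 0, 0, 0, 46, 0, 0, -0.41, 0, 0, 0, 46])

```text
time_s: 11.95
tool_pos: [0.5697, 0.13, 0.1019]
tcp_rot: [[-0.8, 0.6, 0.002], [0.6, 0.8, 0.0], [-0.001, 0.001, -1.0]]
wrist_force: [-5.1, 0.5, 11.7]
finger_gap: 0.0482
```

Request:
drive_tool(motion=[0, 0, -0.08, 0, 0, 0, 46, 0, 0, -0.14, 0, 0, 0, 46, 0, 0, -0.18, 0, 0, 0, 46, 0, 0, -0.2, 0, 0, 0, 46, 0, 0, -0.2, 0, 0, 0, 46])

```text
time_s: 12.45
tool_pos: [0.5697, 0.1299, 0.1019]
tcp_rot: [[-0.902, 0.431, 0.002], [0.431, 0.902, 0.0], [-0.001, 0.001, -1.0]]
wrist_force: [-5.1, -2.1, 11.1]
finger_gap: 0.048
```

Request:
drive_tool(motion=[0, 0, 0, 0, 0, 0, 46, 0, 0, 0, 0, 0, 0, 46, 0, 0, 0, 0, 0, 0, 46, 0, 0, 0, 0, 0, 0, 46, 0, 0, 0, 0, 0, 0, 46])

```text
time_s: 12.95
tool_pos: [0.5697, 0.13, 0.1019]
tcp_rot: [[-0.902, 0.431, 0.002], [0.431, 0.902, 0.0], [-0.001, 0.001, -1.0]]
wrist_force: [-4.5, 0.9, 10.6]
finger_gap: 0.0486
```

```bash
python3 -c "
from h import *
go(.570,.1303,.106,13)
g=grab_frame('scene');np.savez('s7.npz',**g)
ribang('s7',(391,408,260,278))"
```

```text
t 12.95 pos [0.5697 0.13   0.1019] jawyaw 64.46 tilt [0.0017 0.0004] q [ 0.2   0.44  1.73  0.    0.97 -0.92] F [-4.52  0.94 10.59] T [ 0.161  0.888 -0.003] gap 0.0486
shift mm [-0.1  0.4 -4.1] turn z 0.898
s7 thr 47.0 px 34 len mm 21.247751070991498 dir rad 0.34 centroid rad 0.211 end 0.268 r 0.0135
```

Request:
drive_tool(motion=[0, 0, 0, 0, 0, -1, 46, 0, 0, 0, 0, 0, -2, 46, 0, 0, 0, 0, 0, -3, 46, 0, 0, 0, 0, 0, -3.5, 46, 0, 0, 0, 0, 0, -3.5, 46])

```text
time_s: 13.5
tool_pos: [0.5696, 0.1299, 0.1041]
tcp_rot: [[-0.902, 0.431, 0.001], [0.431, 0.902, 0.0], [-0.001, 0.001, -1.0]]
wrist_force: [-2.5, -0.3, 5.1]
finger_gap: 0.0482
```

Request:
drive_tool(motion=[0, 0, 0, 0, 0, 0, 50, 0, 0, 0, 0, 0, 0, 60, 0, 0, 0, 0, 0, 0, 75, 0, 0, 0, 0, 0, 0, 85, 0, 0, 0, 0, 0, 0, 85])

```text
time_s: 14.0
tool_pos: [0.5695, 0.13, 0.1037]
tcp_rot: [[-0.902, 0.431, 0.0], [0.431, 0.902, 0.0], [-0.0, 0.0, -1.0]]
wrist_force: [0.2, 0.1, -0.2]
finger_gap: 0.0853
```

```bash
python3 -c "
from h import *
go(.570,.1303,.106,13)
g=grab_frame('scene');np.savez('s8.npz',**g)
ribang('s8',(391,408,258,278),.138)"
```

```text
t 14.0 pos [0.5695 0.13   0.1037] jawyaw 64.46 tilt [0.0003 0.0002] q [ 0.2   0.44  1.72  0.    0.98 -0.92] F [ 0.21  0.13 -0.24] T [ 0.     0.045 -0.03 ] gap 0.0853
shift mm [-0.3  0.5 -2.3] turn z 0.898
s8 thr 45.0 px 35 len mm 20.240704185942253 dir rad 0.355 centroid rad 0.246 end 0.293 r 0.0134
```

Request:
drive_tool(motion=[0, 0, 0, 0, 0, -25, 85, 0, 0, 0, 0, 0, -50, 85, 0, 0, 0, 0, 0, -75, 85, 0, 0, 0, 0, 0, -90, 60, 0, 0, 0, 0, 0, -90, 0])

```text
time_s: 14.55
tool_pos: [0.5707, 0.1302, 0.1964]
tcp_rot: [[-0.902, 0.431, 0.006], [0.431, 0.902, 0.001], [-0.004, 0.003, -1.0]]
wrist_force: [0.2, 0.3, -0.1]
finger_gap: 0.0585
```

```bash
python3 -c "
from h import *
g=grab_frame('scene');np.savez('s9.npz',**g);ribang('s9',(391,408,258,278),.138)
go(.5735,-.0124,.194,100.8)"
```

```text
s9 thr 51.0 px 34 len mm 20.236572148950334 dir rad 0.351 centroid rad 0.251 end 0.294 r 0.0134
t 14.6 pos [0.5698 0.13   0.1947] jawyaw 64.46 tilt [0.0023 0.0006] q [ 0.2   0.36  1.6   0.    1.18 -0.92] F [-0.43  0.5  -1.16] T [-0.025  0.044 -0.003] gap 0.051
shift mm [ -64.8 -126.9    0.6] turn z -0.634
```

Request:
drive_tool(motion=[0, 0, -0.13, -15, -29, 0, 0, 0, 0, -0.26, -30, -58, 0, 0, 0, 0, -0.39, -45, -87, 0, 0, 0, 0, -0.52, -58, -113, 0, 0, 0, 0, -0.63, -65, -127, 0, 0])

```text
time_s: 15.1
tool_pos: [0.5723, -0.0148, 0.1921]
tcp_rot: [[-0.982, -0.186, -0.003], [-0.186, 0.982, -0.0], [0.003, 0.0, -1.0]]
wrist_force: [0.9, 0.3, 0.1]
finger_gap: -0.0004
```

```bash
python3 -c "
from h import *
go(.5735,-.0124,.086,100.8)
g=grab_frame('top');np.savez('t9.npz',**g);g2=grab_frame('scene');a=cv2.resize(g['frame'][150:330,180:400],(440,360));b=cv2.resize(g2['frame'][180:360,240:420],(360,360))
cv2.imwrite('pics/t9.png',np.clip(np.hstack([a,b])*1.5,0,255).astype(np.uint8)[:,:,::-1])"
```

```text
t 15.1 pos [ 0.5723 -0.0148  0.1921] jawyaw 100.74 tilt [-0.0029 -0.0004] q [-0.05  0.34  1.63 -0.    1.17 -1.8 ] F [0.87 0.33 0.06] T [ 0.    -0.014  0.041] gap -0.0004
shift mm [ -2.    2.2 106.1] turn z -0.001
```

View pics/t9.png

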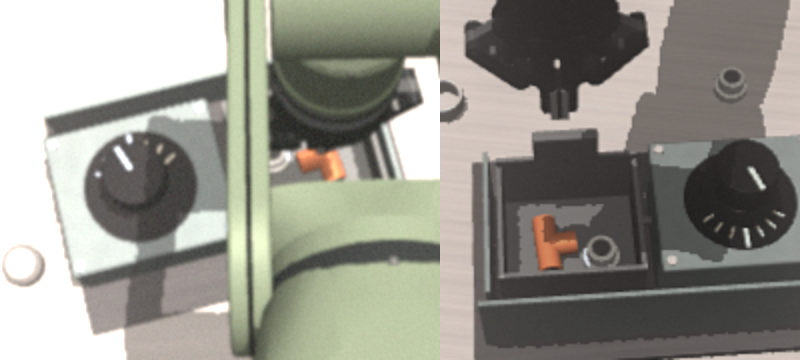

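The rib points at the first left mark, and the tool is above the bin behind the tab. Next I lower the closed fingers into the bin.

Request:
drive_tool(motion=[0, 0, 0, 0, 0, 30, 0, 0, 0, 0, 0, 0, 60, 0, 0, 0, 0, 0, 0, 90, 0, 0, 0, 0, 0, 0, 107, 0, 0, 0, 0, 0, 0, 107, 0])

```text
time_s: 15.7
tool_pos: [0.5706, -0.0115, 0.0834]
tcp_rot: [[-0.983, -0.182, -0.008], [-0.182, 0.983, 0.001], [0.007, 0.002, -1.0]]
wrist_force: [-0.1, -0.3, -0.2]
finger_gap: 0.0002
```

```bash
python3 -c "
from h import *
go(.5735,-.0124,.086,100.8)"
```

```text
t 15.7 pos [ 0.5706 -0.0115  0.0834] jawyaw 100.48 tilt [-0.0077  0.0008] q [-0.04  0.45  1.77  0.    0.93 -1.79] F [-0.11 -0.34 -0.21] T [-0.012  0.041 -0.002] gap 0.0002
shift mm [-2.7 -1.4 -2.6] turn z -0.006
```

Request:
drive_tool(motion=[0, 0, 0, 6, 0, 0, 0, 0, 0, 0, 12, 0, 0, 0, 0, 0, 0, 18, 0, 0, 0, 0, 0, 0, 24, 0, 0, 0, 0, 0, 0, 30, 0, 0, 0])

```text
time_s: 16.2
tool_pos: [0.5472, -0.0178, 0.0885]
tcp_rot: [[-0.983, -0.182, 0.01], [-0.182, 0.983, 0.001], [-0.01, -0.001, -1.0]]
wrist_force: [8.4, 1.5, -4.2]
finger_gap: 0.0001
```

Request:
drive_tool(motion=[0, 0, 0, 5, 0, 0, 0, 0, 0, 0, 10, 0, 0, 0, 0, 0, 0, 15, 0, 0, 0, 0, 0, 0, 20, 0, 0, 0, 0, 0, 0, 25, 0, 0, 0])

```text
time_s: 16.7
tool_pos: [0.5232, -0.0227, 0.0891]
tcp_rot: [[-0.983, -0.182, 0.012], [-0.182, 0.983, 0.0], [-0.012, -0.002, -1.0]]
wrist_force: [6.8, 1.3, -2.2]
finger_gap: -0.0
```

Request:
drive_tool(motion=[0, 0, 0, 3, 0, 0, 0, 0, 0, 0, 6, 0, 0, 0, 0, 0, 0, 9, 0, 0, 0, 0, 0, 0, 9, 0, 0, 0, 0, 0, 0, 9, 0, 0, 0])

```text
time_s: 17.2
tool_pos: [0.5136, -0.0245, 0.0891]
tcp_rot: [[-0.983, -0.182, 0.01], [-0.182, 0.983, -0.0], [-0.01, -0.002, -1.0]]
wrist_force: [4.8, 1.2, 0.4]
finger_gap: -0.0
```

```bash
python3 -c "
from h import *
go(.5735,-.0124,.086,100.8)
g=grab_frame('scene');np.savez('s10.npz',**g);b=cv2.resize(g['frame'][180:360,220:460],(800,600))
cv2.imwrite('pics/s10.png',np.clip(b*1.5,0,255).astype(np.uint8)[:,:,::-1])"
```

```text
t 17.2 pos [ 0.5136 -0.0245  0.0891] jawyaw 100.5 tilt [ 0.0097 -0.0001] q [-0.07  0.36  1.91  0.    0.86 -1.83] F [4.85 1.22 0.42] T [ 0.162 -0.899  0.018] gap -0.0
shift mm [-61.1   1.    3.6] turn z -0.005
```

View pics/s10.png

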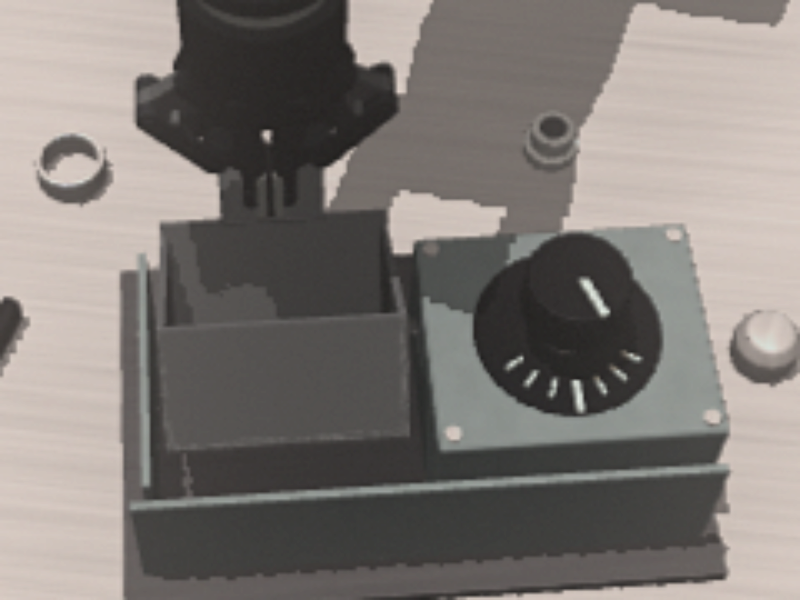

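The bin is tipped well forward. I keep pushing gently until the stop.

Request:
drive_tool(motion=[0, 0, 0, 2, 0, 0, 0, 0, 0, 0, 4, 0, 0, 0, 0, 0, 0, 5, 0, 0, 0, 0, 0, 0, 5, 0, 0, 0, 0, 0, 0, 5, 0, 0, 0])

```text
time_s: 17.75
tool_pos: [0.5089, -0.0254, 0.0891]
tcp_rot: [[-0.983, -0.182, 0.01], [-0.182, 0.983, 0.0], [-0.01, -0.002, -1.0]]
wrist_force: [5.7, 1.1, -0.8]
finger_gap: 0.0002
```

Request:
drive_tool(motion=[0, 0, 0, 2, 0, 0, 0, 0, 0, 0, 4, 0, 0, 0, 0, 0, 0, 5, 0, 0, 0, 0, 0, 0, 5, 0, 0, 0, 0, 0, 0, 5, 0, 0, 0])

```text
time_s: 18.25
tool_pos: [0.5036, -0.0263, 0.089]
tcp_rot: [[-0.983, -0.182, 0.009], [-0.182, 0.983, -0.0], [-0.009, -0.002, -1.0]]
wrist_force: [6.1, -0.1, -0.6]
finger_gap: -0.0004
```

```bash
python3 -c "
from h import *
go(.5735,-.0124,.086,100.8)"
```

```text
t 18.25 pos [ 0.5036 -0.0263  0.089 ] jawyaw 100.51 tilt [ 0.0092 -0.    ] q [-0.08  0.35  1.93  0.    0.86 -1.83] F [ 6.08 -0.13 -0.59] T [ 0.237 -0.875  0.075] gap -0.0004
shift mm [-71.3   0.9   3.6] turn z -0.005
```

Request:
drive_tool(motion=[0, 0, 0, 1, 0, 0, 0, 0, 0, 0, 2, 0, 0, 0, 0, 0, 0, 3, 0, 0, 0, 0, 0, 0, 4, 0, 0, 0, 0, 0, 0, 4, 0, 0, 0])

```text
time_s: 18.75
tool_pos: [0.5018, -0.0268, 0.0896]
tcp_rot: [[-0.983, -0.182, 0.014], [-0.182, 0.983, 0.0], [-0.014, -0.002, -1.0]]
wrist_force: [8.1, 3.5, 0.5]
finger_gap: -0.0003
```

Request:
drive_tool(motion=[0, 0, 0, 1, 0, 0, 0, 0, 0, 0, 2, 0, 0, 0, 0, 0, 0, 3, 0, 0, 0, 0, 0, 0, 3, 0, 0, 0, 0, 0, 0, 3, 0, 0, 0])

```text
time_s: 19.25
tool_pos: [0.5012, -0.0272, 0.0904]
tcp_rot: [[-0.983, -0.181, 0.019], [-0.182, 0.983, 0.001], [-0.019, -0.003, -1.0]]
wrist_force: [12.5, 4.0, 0.2]
finger_gap: 0.0002
```

```bash
python3 -c "
from h import *
go(.5735,-.0124,.086,100.8)"
```

```text
t 19.25 pos [ 0.5012 -0.0272  0.0904] jawyaw 100.46 tilt [0.0194 0.0007] q [-0.08  0.34  1.94  0.    0.84 -1.83] F [12.51  3.98  0.19] T [ 0.607 -2.053 -0.008] gap 0.0002
shift mm [-73.7   1.4   5.8] turn z -0.006
```

At the stop: the force rises while the finger barely moves. I back off toward +x' and then rise clear. The bin's back wall is far behind the fingers.

Request:
drive_tool(motion=[0, 0, 0, -4, 0, 0, 0, 0, 0, 0, -9, 0, 0, 0, 0, 0, 0, -15, 0, 0, 0, 0, 0, 0, -18, 0, 0, 0, 0, 0, 0, -18, 0, -5, 0])

```text
time_s: 19.75
tool_pos: [0.5107, -0.0242, 0.0914]
tcp_rot: [[-0.983, -0.183, -0.002], [-0.183, 0.983, 0.0], [0.002, 0.001, -1.0]]
wrist_force: [-0.1, -1.0, -0.3]
finger_gap: -0.0001
```

Request:
drive_tool(motion=[0, 0, 0, 0, 0, -30, 0, 0, 0, 0, 0, 0, -65, 0, 0, 0, 0, 0, 0, -100, 0, 0, 0, 0, 0, 0, -130, 0, 0, 0, 0, 0, 0, -140, 0])

```text
time_s: 20.25
tool_pos: [0.5123, -0.0244, 0.2353]
tcp_rot: [[-0.983, -0.183, 0.006], [-0.183, 0.983, -0.0], [-0.006, -0.001, -1.0]]
wrist_force: [-1.3, -0.0, 0.4]
finger_gap: 0.0002
```

Request:
drive_tool(motion=[0, 0, 0, 30, 0, 0, 0, 0, 0, 0, 70, 0, 0, 0, 0, 0, 0, 110, 0, 0, 0, 0, 0, 0, 150, 0, 0, 0, 0, 0, 0, 150, 0, 0, 0])

```text
time_s: 20.75
tool_pos: [0.3582, -0.0517, 0.2306]
tcp_rot: [[-0.983, -0.182, -0.005], [-0.182, 0.983, 0.001], [0.005, 0.001, -1.0]]
wrist_force: [1.1, -0.2, -0.4]
finger_gap: 0.0001
```

```bash
python3 - <<'E'
from h import *
go(.4,0,.2)
g=grab_frame('scene');np.savez('s11.npz',**g);ribang('s11',(391,408,258,278),.138)
# bin angle from tab's top edge / rear wall: cloud in bin frame
P=cloud(g);y=np.radians(10.8);X=np.array([np.cos(y),np.sin(y)]);Y=np.array([-np.sin(y),np.cos(y)])
piv=np.array([.544,-.018])+.006*X
q=P[...,:2]-piv;a=q@X;b=q@Y;m=(abs(b)<.045)&(a>.02)&(a<.13)&(P[...,2]>.05)&(P[...,2]<.2)
k=(abs(b)<.045)&(a<.02)&(a>-.09)&(P[...,2]>.02)&(P[...,2]<.14)
for n,mm in(("rear",m),("front",k)):
    A=a[mm];Z=P[...,2][mm]-.016;print(n,mm.sum(),"max z",Z.max(),"at a",A[np.argmax(Z)])
# interior floor / front wall plane fit slope
A=a[k];Z=P[...,2][k]-.016
for lo in np.arange(-.07,.02,.01):
    s=(A>lo)&(A<lo+.01); print(lo.round(2),s.sum(),np.round(np.median(Z[s]),4) if s.any() else '')
o=load('scene0');print({n:0 for n in()})
d=np.abs(g['frame'].astype(int)-o['frame']).max(2)
b=cv2.resize(g['frame'][180:360,180:520],(800,424));cv2.imwrite('pics/s11.png',np.clip(b*1.5,0,255).astype(np.uint8)[:,:,::-1])
E
```

```text
t 20.75 pos [ 0.3582 -0.0517  0.2306] jawyaw 100.47 tilt [-0.0055  0.0005] q [-0.17 -0.02  1.98 -0.    1.18 -1.93] F [ 1.09 -0.17 -0.44] T [-0.012 -0.016 -0.032] gap 0.0001
shift mm [-50.7  43.2  30.4] turn z None
s11 thr 75.0 px 32 len mm 20.233234646198508 dir rad 0.348 centroid rad 0.262 end 0.298 r 0.0135
rear 2893 max z 0.11305700521349328 at a 0.0443511850743061
front 1826 max z 0.08066492244360514 at a -0.05971025904792849
-0.07 75 0.0773
-0.06 277 0.0717
-0.05 386 0.0559
-0.04 447 0.0425
-0.03 453 0.0291
-0.02 188 0.0201
-0.01 0 
0.0 0 
0.01 0 
{}
```

View pics/s11.png

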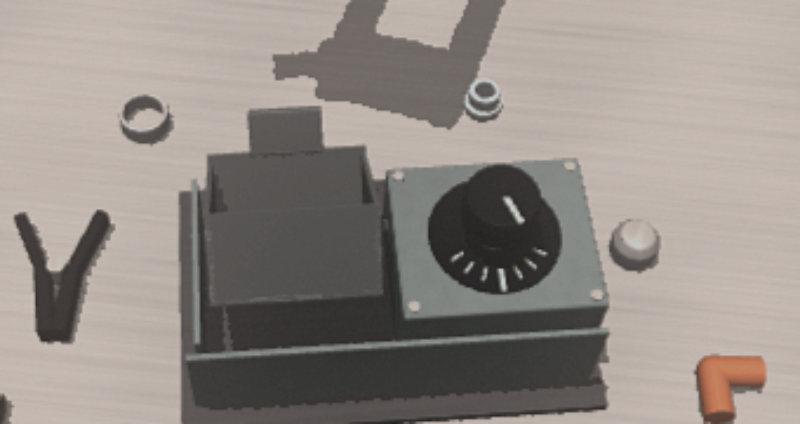

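The front wall's slope gives a bin angle of about 0.64 rad. The dial is out at about 0.35, the parts look undisturbed and the arm is clear.

```bash
python3 -c "
from station import *
print(job_done())"
```

```text
the job is handed in; nothing more can be done
None
```

I dialled the combination and tipped the bin fully open. The job was handed in at about 21 s of simulated time; it reports no verdict.

- **Dial:** I gripped it, felt the clutch spring after about 2 mm of free play and held it at about 10–11 N. I turned it to about +0.70, −0.70 and +0.35 rad, pausing on each. The camera and the jaw angle agreed at both left marks. At −0.70 the gripper hid most of the rib, so that angle rests on the jaw angle plus the visible rib tip.
- **Release:** I eased the spring off and opened the gripper. The dial sprang out, and the last reading was 0.35 rad.
- **Bin:** I pushed the tab forward from inside with closed fingers until the force rose at the stop, then withdrew. The last check puts it at about 0.64 rad of 0.65.
- **Surroundings:** the arm stands clear of everything. In the last view the parts look undisturbed; I judged that by eye and did not measure their displacement.

The only disagreement was a steady offset of about 0.1 rad in one of my rib measures (position from the dial's axis, scene camera), so I used the rib's direction instead.

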